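# Lock the orange bench blower on to dry the vial rack

## Task

Set the orange blower running hands-free so that it dries the vial rack: press its black trigger right down and, while it is held down, push the red lock-on button beside it all the way in, then let the trigger up so that the lock holds it part-way down. Leave the blue blower switched off and do not shift the vial rack.

Things in the scene. Friction and masses are not known exactly. Their poses are not given: they have to be found in the camera images.
- orange_blower: Orange blower, a 50 mm tube in a fixed cradle. Origin: on the worktop, under the middle of its 90 x 190 mm base plate. y points along the tube to the black nozzle (tip at y = 100 mm, 52 mm high); x points across it, from the trigger towards the raised cheek that carries the red button; z up. Cheek: x = 24 to 44, y = -45 to 25 mm, 106 mm high, the highest part. Housing round the trigger: 78 mm high.
- orange_trigger_top (a point): Centre of the flat top of its black trigger, moving with it: at x = -7, y = -10 mm in the blower's frame, 98 mm above the worktop when free. The top is 34 mm wide (blower's x) by 50 mm long (y). It is pressed straight down by up to 18 mm (then 80 mm high, 2 mm above the housing) against a spring of 2 rising to 5.6 N, and springs back up.
- orange_button_face (a point): Centre of the face of its red button, moving with it: 24 mm wide (y), 16 mm high (85 to 101 mm up). It stands 10 mm out of the cheek, at x = 14, y = -10 mm in the blower's frame, facing the trigger. A push along the blower's +x drives it in by up to 9 mm (spring 1.2 to 2.6 N). A fingertip that holds the trigger down can slide along +x over the trigger's top and push the button with its side.
- orange_trigger (a joint): How far the trigger is down: 0 free, 0.018 m at its stop. Only above 0.014 m can the button go in; with the trigger higher a catch blocks the button after about 1 mm. Let up with the button in, the trigger is held by the catch at 0.010 m: locked on. Pressed right down again, with nothing on the button, it unlocks.
- orange_button (a joint): How far the button is in: 0 out, 0.009 m at its stop. It must be in by 0.0075 m or more when the trigger comes up, or the catch does not trap it; let go with the trigger still right down, it springs out. Trapped it stays at 0.007 m or deeper.
- blue_blower: The second blower, of the same shape and size but blue, in a cradle of its own with a beaker in front of it; not to be switched on. Origin and axes as for the orange one.
- blue_trigger (a joint): How far the blue blower's trigger is down: 0 free, 0.018 m at its stop.
- vial_rack_mid (a point): Centre, half-way up, of the blue vial rack (66 x 125 x 36 mm) that stands loose in front of the orange blower's nozzle. Behind the work stand, fixed, a printer 0.32 m high (its front at x = 0.55 m, from y = 0 to 0.45 m in the room) and a computer with a monitor on it (from x = 0.62 m, y = -0.52 to -0.07 m): keep the arm clear of them.

How it is judged (in metres and radians):
On the way, in this order (a step that is already met when the one before it is completed fails the run):
1. the orange blower's trigger is pressed right down with its button still out (value of joint orange_trigger above 0.014 m and value of joint orange_button below 0.003 m), for 0.1 s.
2. with the trigger held down, the lock-on button is pushed in (value of joint orange_trigger above 0.0125 m and value of joint orange_button above 0.0065 m), for 0.1 s.
At the end, for the whole second after the job is handed in: The orange blower's trigger is held by its lock about 10 mm down (8 to 12.5 mm) with the red button still in (more than 6 mm), the blue blower's trigger is up (less than 3 mm down), and the vial rack is within 20 mm of where it stood (value of joint orange_trigger between 0.008 and 0.0125 m and value of joint orange_button above 0.006 m and value of joint blue_trigger below 0.003 m and distance of vial_rack_mid from where it was at the start of the episode below 0.02 m); the robot touches nothing.
It fails at once if the blue blower's trigger is pressed (value of joint blue_trigger above 0.006 m).
It fails at once if the vial rack is shifted by more than 30 mm (distance of vial_rack_mid from where it was at the start of the episode above 0.03 m).
It also fails if it takes over 35 s, if anything falls off the work surface, if the arm or the gripper's body presses on something with over 40 N, if the wrist force passes 120 N, or if a joint passes its speed limit or range.

## Robot

A 6-joint arm with a two-finger parallel gripper is mounted at the origin on a cart in front of the work surface, level with it; the furniture and walls round the work are solid. World frame = base frame: x ahead of the robot, y to its left, z up, the work surface at z = 0. Lengths are in mm, angles in degrees, forces in N, time in s.
With the tool pointing down it reaches from about 300 to 850 mm from the base axis. Payload 4.2 kg.
Tool frame: the origin (TCP) lies at the very end of the fingers, on their centre line; the grasp point (between the pads) lies 19 mm behind it; z points along the fingers, y is the line along which they close (so a half turn about z gives the same grasp; the last joint's range is limited). The gripper opens to 91 mm and grips with 3 to 60 N. Pads are 32 mm wide; open, the fingers measure 118 mm over their backs; the gripper's body (76 mm by 178 mm) begins 60 mm behind the grasp point.
Start: joints at [-72.708, 18.312, 89.639, -0, 72.044, -1.146], TCP at [181.862, -545.501, 193.776] pointing down, gripper open.
Joint ranges: [-177.97, 177.97], [-48.28, 115.42], [12.27, 149.76], [-77.06, 257.06], [2.81, 150.46], [-146.56, 146.56]. Speed limits (degrees/s): [147.25, 147.25, 180, 180, 180, 180].

## Interface

Orientations are given as [roll, pitch, yaw] about the fixed x, y, z axes, in that order (R = Rz(yaw) Ry(pitch) Rx(roll)).
In Python, from workcell import * gives the robot as it stands.
- The arm moves only by the tool move_arm, never from a script. Its argument "motion" is a list of rows, each a list of 3 entries, a list of its own where there are three numbers: the finger opening in mm, from 0 to 91.2, then the shift along the world's x, y, z in units of 25 mm (1.0 is 25 mm), then the turn, a rotation vector about the world's x, y, z in units of 4 degrees (1.0 is 4 degrees). In form: [[grip, [x, y, z], [ax, ay, az]], ...]. A call has 1 to 20 rows; each row shifts and turns the commanded pose from where the row before left it; what a row does not reach is not made up. A row lasts 1/12 s, in which the tool goes at most 41.7 mm and 7.16 degrees, less where a joint would pass 70% of its speed; a pose out of reach is approached as far as the arm can. A call with a number of a shift or a turn outside -1 to 1 is refused whole. A call with a gripper value outside its range is refused whole. The fingers move at their own pace and stop on an object; "grip_force" is the grip in N (left out, the last holds). Time passes only in rows, so rows that do not move let the fingers close. It gives the time, the measured TCP pose, the force, the opening and the grip force at its end, in the units of the state.
- state(): the state, without advancing time (a new reading comes with each control period).
- grab_frame(name): name is "scene" or "top"; returns the picture (480x640x3 uint8, blue, green, red); there is no depth.
- camera_info(name): a dict with "fx", "fy", "cx", "cy" (pixels), "rvec" (rotation vector, rad) and "tvec" (3), from world to camera coordinates, as OpenCV has them. Camera axes: x right, y down, z forward; pixel columns grow to the right and rows downward; lengths in mm; the calibration is good to about 2 mm. A picture is of the moment at which its call begins. camera_info takes no time and is no camera call.
- job_done(): hands the job in; it is judged then, once.
The state is a dict: "time_s": time; "qpos": joint angles; "qvel": joint speeds; "effort": joint torques, N m; "ee_pos": TCP position; "ee_rot": TCP orientation; "force": force on the tool from outside, world axes, zero at the start; "torque": the same for the moment, N m; "gripper_width": finger opening in mm; "gripper_force": force on a finger pad.
Only numpy, scipy, OpenCV 4.12 (cv2) and the standard library are available. Lean on these libraries where they do the work, as an engineer would, in place of code of your own. Each camera call takes 0.05 s, during which the arm holds its last target. There are 200 camera calls.

## Working session

There is one attempt and no reset: what is moved stays moved. The work goes in short steps, Python scripts to look and compute and a tool call to move; the robot and the scene stay as the last step left them, time stands still between calls to the robot, and variables do not carry over. Pictures are saved under pics/ and viewed, at most 10 in all, crops included, and the job is handed in when it is done.

Besides the shell and the picture viewer there is one more tool, called as name(argument=value, ...), one argument or row to a line, values as JSON. move_arm: Moves the arm, as the interface text tells. Shifts and turns lie within -1 to 1; 1 stands for 25 mm of shift or 4 degrees of turn. Its arguments: {"type":"object","properties":{"motion":{"type":"array","items":{"type":"array"}},"grip_force":{"type":"number"}},"required":["motion"]}

```bash
mkdir -p pics; ls
python3 - <<'E'
from workcell import *
import cv2
for n in("scene","top"):
    cv2.imwrite(f"pics/{n}0.png",grab_frame(n)); print(n,camera_info(n))
s=state();print(s["time_s"],s["ee_pos"],s["ee_rot"],s["force"])
E
```

```text
pics
scene {'fx': 528.2128100485023, 'fy': 528.2128100485023, 'cx': 314.3228499557787, 'cy': 235.837227063994, 'rvec': array([ 1.30447145, -2.30240908,  0.90049758]), 'tvec': array([299.56803732, 335.36958394, 891.93897914])}
top {'fx': 489.87444798643696, 'fy': 489.87444798643696, 'cx': 316.686664346739, 'cy': 237.49869020936018, 'rvec': array([ 2.12807909, -2.14836281,  0.16772416]), 'tvec': array([  54.02037777,  483.46423563, 1146.3734133 ])}
0.1 [ 181.70649849 -545.0187178   193.02472655] [-1.79909605e+02 -8.66145936e-04  1.84392298e+01] [-0.38898788  0.10517215  0.69071748]
```

View pics/scene0.png

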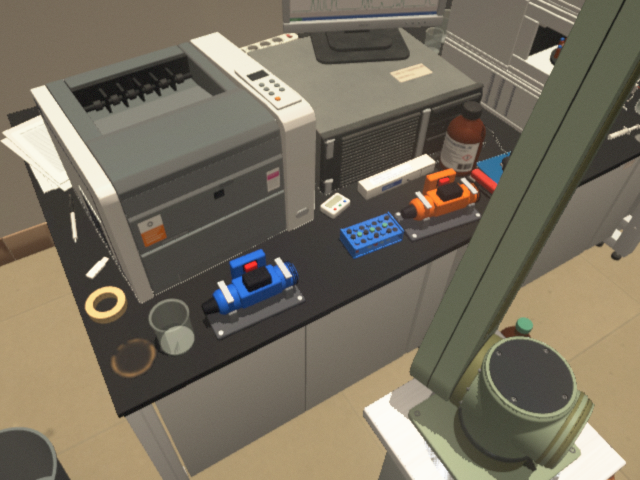

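View pics/top0.png

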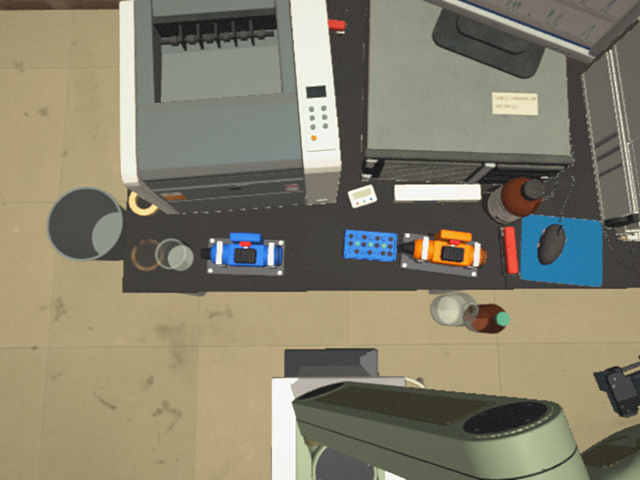

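The orange blower is at about (452,253) in the top view, with its nozzle left (world +y) and the button cheek upward (world +x). The rack is at (370,246), and blue is well away at (245,255). Next I'll measure the blower.

```bash
cat > h.py <<'E'
import numpy as np, cv2
from workcell import *
def ray(n,uv):
    c=camera_info(n);K=np.array([[c["fx"],0,c["cx"]],[0,c["fy"],c["cy"]],[0,0,1]])
    R=cv2.Rodrigues(np.array(c["rvec"]))[0];t=np.array(c["tvec"])
    return -R.T@t, R.T@np.linalg.inv(K)@np.array([uv[0],uv[1],1.])
def onz(n,uv,z):
    o,d=ray(n,uv); return o+d*(z-o[2])/d[2]
E
python3 - <<'E'
from h import *
T=cv2.imread("pics/top0.png");S=cv2.imread("pics/scene0.png")
def blobs(I,box,lo,hi,n,z,amin):
    x0,y0,x1,y1=box; h=cv2.cvtColor(I[y0:y1,x0:x1],cv2.COLOR_BGR2HSV)
    m=cv2.inRange(h,lo,hi); k,_,st,c=cv2.connectedComponentsWithStats(m)
    for i in range(1,k):
        if st[i,4]>=amin:
            uv=c[i]+[x0,y0]; mm=np.argwhere(_==i)[:,::-1].astype(np.float32)
            r=cv2.minAreaRect(mm)
            print(n,z,uv.round(1),st[i]+[x0,y0,0,0,0],np.round(r[1],1),round(r[2],1),onz(n,uv,z).round(1))
print("black");blobs(T,(436,243,470,268),(0,0,0),(180,255,60),"top",98,30)
print("red T");blobs(T,(436,225,475,250),(0,190,80),(5,255,255),"top",95,5)
print("orange T");blobs(T,(405,225,495,275),(6,150,80),(20,255,255),"top",70,20)
print("black S");blobs(S,(430,175,470,205),(0,0,0),(180,255,60),"scene",98,30)
a=cv2.resize(T[220:285,395:495],None,fx=7,fy=7,interpolation=cv2.INTER_CUBIC)
cv2.imwrite("pics/c1.png",a)
E
```

```text
black
top 98 [448.1 255.5] [441 247  21  15  68] [20.3 13. ] 7.1 [ 430.  -249.9   98. ]
red T
top 95 [454.3 241.8] [449 240  12   5  47] [ 4. 11.] 90.0 [ 461.8 -266.6   95. ]
orange T
top 70 [450.5 247.2] [ 427  229   47   38 1048] [45.2 35.1] 6.3 [ 452.9 -263.9   70. ]
top 70 [417.3 248.6] [413 239   9  20 151] [ 7.8 19.4] 4.8 [ 450.4 -186.2   70. ]
top 70 [482.3 255.9] [480 247   7  19  87] [18.  6.] 90.0 [ 431.5 -337.2   70. ]
black S
scene 98 [448.8 194.6] [438 189  24  12 131] [23.1 10.7] 2.7 [ 419.7 -243.6   98. ]
```

View pics/c1.png

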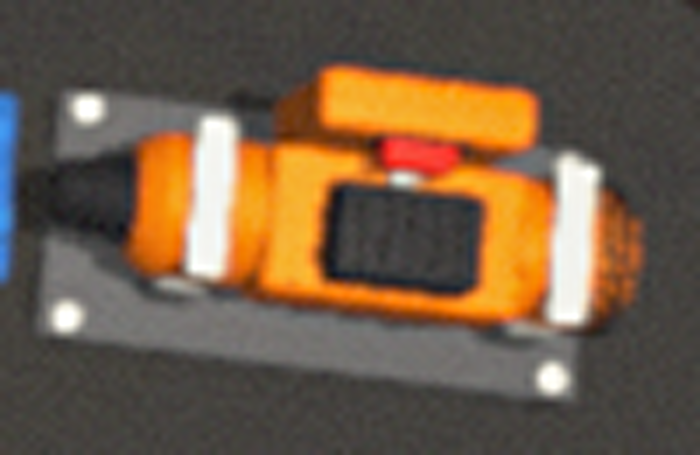

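The crop shows the trigger top with corners at about (330,182), (482,195), (477,292) and (322,278). The red button is above it and the cheek above that. The cheek's back edge runs from (325,68) to (540,88).

Run:
```python
from h import *
f=lambda p,z: onz("top",((p[0]+.5)/7-.5+395,(p[1]+.5)/7-.5+220),z)
P=[f(p,98) for p in((330,182),(482,195),(477,292),(322,278))]
print(np.round(P,1),np.mean(P,0))
yaw=lambda a,b: np.degrees(np.arctan2(-(a-b)[0],(a-b)[1]))
print("yaws",yaw(P[0],P[1]),yaw(P[3],P[2]),yaw(f((322,68),106),f((540,88),106)),yaw(f((67,316),5),f((552,378),5)))
s=[f(p,5) for p in((67,316),(552,378),(88,108))];print(np.round(s,1))
print("button",f((420,157),93))
c=np.mean(P,0);e=np.array(state()["ee_pos"]);print(c-e,(c-e)/25)
```

```text
[[ 453.  -236.5   98. ]
 [ 448.2 -285.9   98. ]
 [ 416.4 -282.5   98. ]
 [ 421.5 -232.3   98. ]] [ 434.76173352 -259.28435124   98.        ]
yaws -5.509332246370709 -5.7595353315410875 -5.901685065609961 -7.8878249556200135
[[ 419.3 -165.4    5. ]
 [ 395.8 -334.8    5. ]
 [ 493.4 -175.7    5. ]]
button [ 461.68396856 -267.73471264   93.        ]
[253.05523503 285.73436656 -95.02472655] [10.1222094  11.42937466 -3.80098906]
```

move_arm(
  motion=[
    [0, [0.71, 0.817, -0.15], [0, 0, -0.45]],
    [0, [0.71, 0.817, -0.15], [0, 0, -0.45]],
    [0, [0.71, 0.817, -0.15], [0, 0, -0.45]],
    [0, [0.71, 0.817, -0.15], [0, 0, -0.45]],
    [0, [0.71, 0.817, -0.15], [0, 0, -0.45]],
    [0, [0.71, 0.817, -0.15], [0, 0, -0.45]],
    [0, [0.71, 0.817, -0.15], [0, 0, -0.45]],
    [0, [0.71, 0.817, -0.15], [0, 0, -0.45]],
    [0, [0.71, 0.817, -0.15], [0, 0, -0.45]],
    [0, [0.71, 0.817, -0.15], [0, 0, -0.45]],
    [0, [0.71, 0.817, -0.15], [0, 0, -0.45]],
    [0, [0.71, 0.817, -0.15], [0, 0, -0.45]],
    [0, [0.71, 0.817, -0.15], [0, 0, -0.45]],
    [0, [0.71, 0.817, -0.15], [0, 0, -0.45]],
    [0, [0, 0, 0], [0, 0, 0]],
    [0, [0, 0, 0], [0, 0, 0]],
  ],
  grip_force=20,
)

```text
time_s: 1.43
ee_pos: [430.5, -258.6, 140.7]
ee_rot: [-180.0, 0.1, -6.6]
force: [0.5, 0.0, -0.2]
gripper_width: 0.5
gripper_force: 0.0
```

Run:
```python
from h import *
s=state();print(s["time_s"],s["ee_pos"],s["ee_rot"],s["force"],s["gripper_width"])
S=grab_frame("scene");T=grab_frame("top")
a=cv2.resize(S[100:260,370:530],(560,560),interpolation=cv2.INTER_CUBIC)
cv2.imwrite("pics/c2.png",a);cv2.imwrite("pics/top2.png",T)
```

```text
1.4333 [ 430.53656906 -258.58513265  140.73079219] [-1.79988492e+02  7.88492418e-02 -6.58912667e+00] [ 0.46890883  0.0304957  -0.22783804] 0.46236949721028514
```

View pics/c2.png

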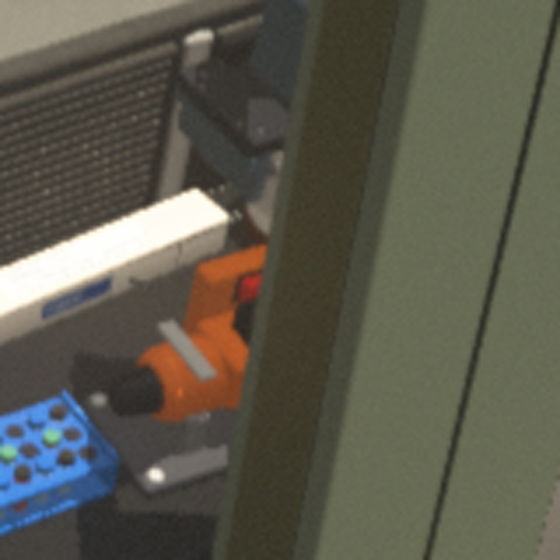

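The arm hides the trigger in the scene view (only the nozzle and cheek show, around (230,290) in the crop). From here I go by force: descend to just above contact, then press.

move_arm(
  motion=[
    [0, [0, 0, -0.4], [0, 0, 0]],
    [0, [0, 0, -0.4], [0, 0, 0]],
    [0, [0, 0, -0.4], [0, 0, 0]],
    [0, [0, 0, -0.4], [0, 0, 0]],
    [0, [0, 0, -0.3], [0, 0, 0]],
    [0, [0, 0, 0], [0, 0, 0]],
    [0, [0, 0, 0], [0, 0, 0]],
  ],
)

```text
time_s: 2.12
ee_pos: [430.0, -259.5, 93.1]
ee_rot: [-180.0, 0.1, -6.8]
force: [0.5, -0.0, -0.7]
gripper_width: 0.7
gripper_force: 0.0
```

move_arm(
  motion=[
    [0, [0, 0, -0.2], [0, 0, 0]],
    [0, [0, 0, -0.2], [0, 0, 0]],
    [0, [0, 0, 0], [0, 0, 0]],
    [0, [0, 0, 0], [0, 0, 0]],
  ],
)

```text
time_s: 2.45
ee_pos: [430.2, -259.4, 83.6]
ee_rot: [-180.0, 0.0, -6.8]
force: [0.1, 0.3, 0.1]
gripper_width: 0.5
gripper_force: 0.0
```

Run:
```python
from h import *
S=grab_frame("scene");T=grab_frame("top");s=state();print(s["force"],s["torque"],s["ee_pos"])
a=cv2.resize(S[150:230,400:500],(400,320),interpolation=cv2.INTER_CUBIC)
b=cv2.resize(T[200:300,385:510],(400,320),interpolation=cv2.INTER_CUBIC)
cv2.imwrite("pics/c3.png",np.hstack([a,b]))
```

```text
[ 0.15910645  0.42937145 -0.63003341] [-0.01232485 -0.00861555 -0.02127307] [ 430.5284979  -259.60254053   83.95119632]
```

View pics/c3.png

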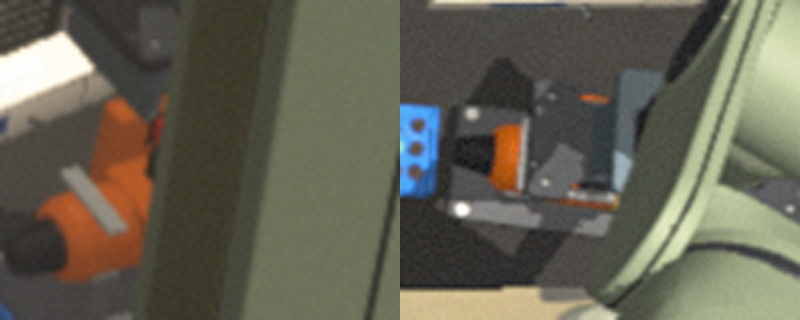

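move_arm(
  motion=[
    [0, [0, 0, -0.1], [0, 0, 0]],
    [0, [0, 0, 0], [0, 0, 0]],
    [0, [0, 0, 0], [0, 0, 0]],
  ],
)

```text
time_s: 2.8
ee_pos: [430.3, -259.5, 81.2]
ee_rot: [180.0, 0.0, -6.8]
force: [1.0, 0.4, 0.3]
gripper_width: 0.5
gripper_force: 0.0
```

Run:
```python
from h import *
s=state();print(s["force"],s["torque"],s["ee_pos"],s["effort"],s["qpos"])
```

```text
[0.97028902 0.42605012 0.26411198] [-0.00191802  0.06950566  0.02357296] [ 430.30972928 -259.51103172   81.23671358] [ 1.37062387e-03 -3.67509913e+01 -1.92492002e+01  5.26482321e-02
 -5.76718035e-02 -7.42161524e-05] [-3.24022802e+01  1.77935685e+01  1.08419581e+02 -4.17743741e-03
  5.37917120e+01  6.43619137e+01]
```

Run:
```python
from h import *
def tri(a,b):
    o1,d1=ray("top",a);o2,d2=ray("scene",b)
    x=np.linalg.lstsq(np.c_[d1,-d2],o2-o1,rcond=None)[0]
    p,q=o1+x[0]*d1,o2+x[1]*d2
    return ((p+q)/2).round(1),np.linalg.norm(p-q).round(1)
print("cams",ray("top",(0,0))[0],ray("scene",(0,0))[0])
print("trigger",tri((452.1,253.4),(448.8,194.6)))
T=cv2.imread("pics/top0.png");S=cv2.imread("pics/scene0.png")
def cen(I,box,lo,hi):
    x0,y0,x1,y1=box;m=cv2.inRange(cv2.cvtColor(I[y0:y1,x0:x1],cv2.COLOR_BGR2HSV),lo,hi)
    M=cv2.moments(m,True);return M["m10"]/M["m00"]+x0,M["m01"]/M["m00"]+y0
R=((0,190,80),(5,255,255))
a=cen(T,(436,225,475,250),*R);b=cen(S,(425,165,465,195),*R);print("red",a,b,tri(a,b))
a=cv2.resize(S[155:245,385:495],(770,630)[:2],interpolation=cv2.INTER_CUBIC)[:600]
cv2.imwrite("pics/c4.png",a)
```

```text
cams [ 297.26693201   48.34172198 1208.35562651] [-140.91218059  448.1403166   881.52307022]
trigger (array([ 437.9, -266.3,   72.6]), np.float64(0.1))
red (454.3191489361702, 241.80851063829786) (443.8510638297872, 179.97872340425533) (array([ 461.4, -265.5,   98.5]), np.float64(0.3))
```

View pics/c4.png

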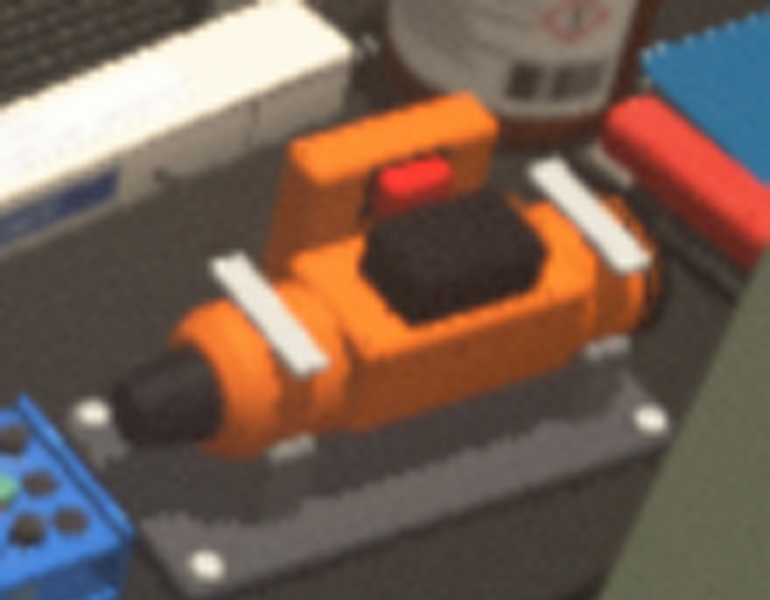

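The crop shows the trigger top centred near (460,235), with dark sides that pulled my mask low. The red button triangulates to z ≈ 98, so the xy and height hold up. I'll keep pressing in small steps.

move_arm(
  motion=[
    [0, [0, 0, -0.08], [0, 0, 0]],
    [0, [0, 0, 0], [0, 0, 0]],
    [0, [0, 0, 0], [0, 0, 0]],
  ],
)

```text
time_s: 3.05
ee_pos: [430.3, -259.5, 79.2]
ee_rot: [180.0, 0.0, -6.8]
force: [0.5, -0.1, 0.3]
gripper_width: 0.6
gripper_force: 0.0
```

move_arm(
  motion=[
    [0, [0, 0, -0.08], [0, 0, 0]],
    [0, [0, 0, 0], [0, 0, 0]],
    [0, [0, 0, 0], [0, 0, 0]],
  ],
)

```text
time_s: 3.3
ee_pos: [430.6, -259.7, 77.4]
ee_rot: [180.0, -0.0, -6.8]
force: [0.8, -0.7, 2.2]
gripper_width: 0.4
gripper_force: 0.8
```

move_arm(
  motion=[
    [0, [0, 0, -0.1], [0, 0, 0]],
    [0, [0, 0, 0], [0, 0, 0]],
    [0, [0, 0, 0], [0, 0, 0]],
  ],
)

```text
time_s: 3.55
ee_pos: [430.6, -259.7, 74.9]
ee_rot: [180.0, -0.0, -6.8]
force: [0.9, -0.3, 2.4]
gripper_width: 0.2
gripper_force: 1.1
```

move_arm(
  motion=[
    [0, [0, 0, -0.1], [0, 0, 0]],
    [0, [0, 0, 0], [0, 0, 0]],
    [0, [0, 0, 0], [0, 0, 0]],
  ],
)

```text
time_s: 3.8
ee_pos: [430.5, -259.7, 72.3]
ee_rot: [180.0, -0.0, -6.8]
force: [0.0, -0.6, 2.3]
gripper_width: 0.7
gripper_force: 1.3
```

move_arm(
  motion=[
    [0, [0, 0, -0.2], [0, 0, 0]],
    [0, [0, 0, -0.2], [0, 0, 0]],
    [0, [0, 0, 0], [0, 0, 0]],
    [0, [0, 0, 0], [0, 0, 0]],
  ],
)

```text
time_s: 4.13
ee_pos: [430.6, -259.7, 62.1]
ee_rot: [180.0, -0.0, -6.8]
force: [0.7, -0.6, 4.7]
gripper_width: 0.5
gripper_force: 2.3
```

move_arm(
  motion=[
    [0, [0, 0, -0.08], [0, 0, 0]],
    [0, [0, 0, 0], [0, 0, 0]],
    [0, [0, 0, 0], [0, 0, 0]],
  ],
)

```text
time_s: 4.38
ee_pos: [430.6, -259.7, 60.5]
ee_rot: [180.0, -0.0, -6.8]
force: [0.6, 0.3, 5.6]
gripper_width: 0.9
gripper_force: 2.5
```

move_arm(
  motion=[
    [0, [0, 0, -0.04], [0, 0, 0]],
    [0, [0, 0, 0], [0, 0, 0]],
    [0, [0, 0, 0], [0, 0, 0]],
  ],
)

```text
time_s: 4.63
ee_pos: [430.6, -259.7, 60.0]
ee_rot: [180.0, -0.0, -6.8]
force: [-0.3, 0.1, 7.6]
gripper_width: 0.4
gripper_force: 4.1
```

At the stop (force above 5.6 N and the position stalled). Now I slide along the blower's +x.

move_arm(
  motion=[
    [0, [0.1, -0.012, 0], [0, 0, 0]],
    [0, [0.1, -0.012, 0], [0, 0, 0]],
    [0, [0.1, -0.012, 0], [0, 0, 0]],
    [0, [0, 0, 0], [0, 0, 0]],
    [0, [0, 0, 0], [0, 0, 0]],
  ],
)

```text
time_s: 5.05
ee_pos: [433.7, -259.7, 59.9]
ee_rot: [-180.0, 0.5, -6.7]
force: [-9.7, -0.4, 16.5]
gripper_width: 0.5
gripper_force: 8.0
```

move_arm(
  motion=[
    [0, [0.1, -0.012, 0], [0, 0, 0]],
    [0, [0.06, -0.008, 0], [0, 0, 0]],
    [0, [0, 0, 0], [0, 0, 0]],
    [0, [0, 0, 0], [0, 0, 0]],
  ],
)

```text
time_s: 5.38
ee_pos: [437.3, -260.0, 59.9]
ee_rot: [-179.9, 0.5, -6.7]
force: [-10.9, 0.1, 16.3]
gripper_width: 0.4
gripper_force: 9.0
```

Downward force is causing too much friction. I'll ease up about 1.5 mm; the trigger has 4 mm to spare.

move_arm(
  motion=[
    [0, [0, 0, 0.06], [0, 0, 0]],
    [0, [0, 0, 0], [0, 0, 0]],
    [0, [0, 0, 0], [0, 0, 0]],
  ],
)

```text
time_s: 5.63
ee_pos: [439.0, -260.1, 60.5]
ee_rot: [-179.9, 0.3, -6.7]
force: [-5.4, -0.7, 6.4]
gripper_width: 0.3
gripper_force: 3.2
```

move_arm(
  motion=[
    [0, [0.08, -0.01, 0], [0, 0, 0]],
    [0, [0, 0, 0], [0, 0, 0]],
    [0, [0, 0, 0], [0, 0, 0]],
  ],
)

```text
time_s: 5.88
ee_pos: [441.2, -260.3, 60.4]
ee_rot: [-179.9, 0.3, -6.7]
force: [-4.5, 0.1, 6.2]
gripper_width: 0.5
gripper_force: 3.4
```

move_arm(
  motion=[
    [0, [0.08, -0.01, 0], [0, 0, 0]],
    [0, [0, 0, 0], [0, 0, 0]],
    [0, [0, 0, 0], [0, 0, 0]],
  ],
)

```text
time_s: 6.13
ee_pos: [443.1, -260.5, 60.3]
ee_rot: [-179.9, 0.3, -6.7]
force: [-4.6, -0.1, 6.0]
gripper_width: 0.6
gripper_force: 3.6
```

move_arm(
  motion=[
    [0, [0.1, -0.012, 0], [0, 0, 0]],
    [0, [0, 0, 0], [0, 0, 0]],
    [0, [0, 0, 0], [0, 0, 0]],
  ],
)

```text
time_s: 6.38
ee_pos: [445.5, -260.8, 60.3]
ee_rot: [-179.9, 0.4, -6.7]
force: [-5.2, -1.0, 5.5]
gripper_width: 0.2
gripper_force: 3.7
```

move_arm(
  motion=[
    [0, [0.1, -0.012, 0], [0, 0, 0]],
    [0, [0, 0, 0], [0, 0, 0]],
    [0, [0, 0, 0], [0, 0, 0]],
  ],
)

```text
time_s: 6.63
ee_pos: [446.4, -260.9, 60.3]
ee_rot: [-179.9, 0.5, -6.7]
force: [-8.9, -0.7, 7.9]
gripper_width: 0.2
gripper_force: 7.0
```

move_arm(
  motion=[
    [0, [0.08, -0.01, 0], [0, 0, 0]],
    [0, [0, 0, 0], [0, 0, 0]],
    [0, [0, 0, 0], [0, 0, 0]],
  ],
)

```text
time_s: 6.88
ee_pos: [446.3, -260.9, 60.3]
ee_rot: [-179.9, 0.8, -6.7]
force: [-12.9, -1.1, 12.8]
gripper_width: 0.2
gripper_force: 8.7
```

Stalled at 446.4 with rising Fx: the button is at its stop. I'll let the trigger up while keeping the side push on.

move_arm(
  motion=[
    [0, [0, 0, 0.08], [0, 0, 0]],
    [0, [0, 0, 0.08], [0, 0, 0]],
    [0, [0, 0, 0.08], [0, 0, 0]],
    [0, [0, 0, 0], [0, 0, 0]],
    [0, [0, 0, 0], [0, 0, 0]],
  ],
)

```text
time_s: 7.3
ee_pos: [446.3, -260.6, 64.7]
ee_rot: [-179.9, 0.8, -6.7]
force: [-10.4, -2.6, 2.2]
gripper_width: 0.5
gripper_force: 6.5
```

move_arm(
  motion=[
    [0, [0, 0, 0.08], [0, 0, 0]],
    [0, [0, 0, 0.08], [0, 0, 0]],
    [0, [0, 0, 0.04], [0, 0, 0]],
    [0, [0, 0, 0], [0, 0, 0]],
    [0, [0, 0, 0], [0, 0, 0]],
  ],
)

```text
time_s: 7.72
ee_pos: [446.4, -260.1, 69.1]
ee_rot: [-179.8, 0.8, -6.7]
force: [-7.6, 0.0, -2.3]
gripper_width: 0.7
gripper_force: 4.1
```

move_arm(
  motion=[
    [0, [-0.12, 0.014, 0.04], [0, 0, 0]],
    [0, [-0.12, 0.014, 0], [0, 0, 0]],
    [0, [-0.12, 0.014, 0], [0, 0, 0]],
    [0, [0, 0, 0], [0, 0, 0]],
    [0, [0, 0, 0], [0, 0, 0]],
  ],
)

```text
time_s: 8.13
ee_pos: [444.2, -261.4, 73.0]
ee_rot: [180.0, -0.1, -6.8]
force: [0.3, 0.9, 0.4]
gripper_width: 0.1
gripper_force: 0.0
```

No force at 73, where a free trigger would push back from 78, so it is locked. Retreating to check.

move_arm(
  motion=[
    [0, [0, 0, 0.4], [0, 0, 0]],
    [0, [0, 0, 0.8], [0, 0, 0]],
    [0, [0, 0, 0.8], [0, 0, 0]],
    [0, [0, 0, 0.8], [0, 0, 0]],
    [0, [0, 0, 0.8], [0, 0, 0]],
    [0, [-0.7, -0.8, 0], [0, 0, 0.4]],
    [0, [-0.7, -0.8, 0], [0, 0, 0.4]],
    [0, [-0.7, -0.8, 0], [0, 0, 0.4]],
    [0, [-0.7, -0.8, 0], [0, 0, 0.4]],
    [0, [-0.7, -0.8, 0], [0, 0, 0.4]],
    [0, [-0.7, -0.8, 0], [0, 0, 0.4]],
    [0, [-0.7, -0.8, 0], [0, 0, 0.4]],
    [0, [-0.7, -0.8, 0], [0, 0, 0.4]],
    [0, [-0.7, -0.8, 0], [0, 0, 0.4]],
    [0, [-0.7, -0.8, 0], [0, 0, 0.4]],
    [0, [-0.7, -0.8, 0], [0, 0, 0.4]],
    [0, [-0.7, -0.8, 0], [0, 0, 0.4]],
    [0, [0, 0, 0], [0, 0, 0]],
    [0, [0, 0, 0], [0, 0, 0]],
  ],
)

```text
time_s: 9.72
ee_pos: [233.4, -502.2, 163.4]
ee_rot: [179.9, -0.0, 12.3]
force: [-0.2, -0.6, -0.1]
gripper_width: 0.5
gripper_force: 0.0
```

Run:
```python
from h import *
S=grab_frame("scene");S0=cv2.imread("pics/scene0.png")
f=lambda I:cv2.resize(I[155:235,400:490],(400,356),interpolation=cv2.INTER_CUBIC)
cv2.imwrite("pics/c5.png",np.hstack([f(S0),f(S)]))
```

```text
(no output)
```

View pics/c5.png

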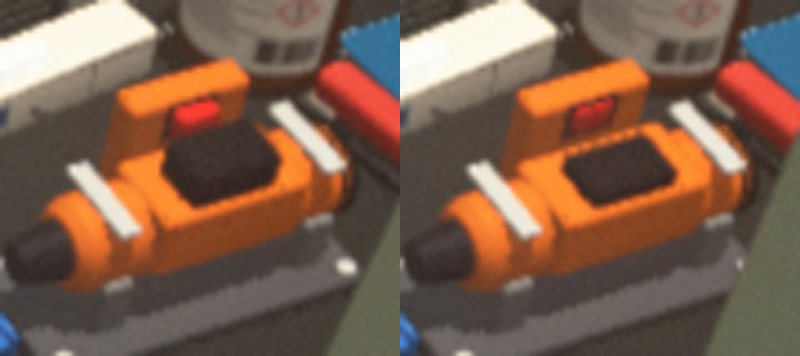

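In the right-hand crop the red button is recessed at (590,115). The trigger top has dropped about 17 crop pixels (about 10–11 mm), from (278,155) to (275,172), so it is locked part-way down. The arm is clear.

```bash
python3 -c "
from workcell import *
print(job_done())"
```

```text
the job is handed in; nothing more can be done
None
```

I handed the job in with the orange blower apparently locked on: the last picture shows its trigger about 10 mm down and the red button in. I never moved the arm near the blue blower or the rack, but `job_done()` returned no verdict.

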